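# Feel for the bore of a centrifuge adapter on a drying peg and present it bore-up

### The job

Two washed centrifuge tube adapters lie on the worktop and their ends look alike. Take the left-hand one, try an end of it on a free peg of the drying rack to feel whether that end is the deep tube bore or only the shallow foot recess, and turn it over if needed; then finish still holding it in the gripper, still and upright with the bore up, about 15 cm or more above the worktop and clear of the rack, so that I can drop a tube in. Leave the other adapter, the timer, the dropper bottle and the ointment pot where they are.

Things in the scene. Friction and masses are not known exactly. Their poses are not given: they have to be found in the camera images.
- adapter_a: One of two like grey plastic adapters, 66 mm long, 36 x 36 mm across flats, a 38 x 38 mm collar 6 mm long at each end, 70 g; lies at the left or the right. Origin in its middle (19 mm up while lying), y along it. Both ends show a round 20 mm mouth: one is the blind bore 46 mm deep, the other a recess 6 mm deep. Which end (+y or -y) has the bore is unknown and differs between the two.
- adapter_b: The other lying adapter, same in looks, sizes and frame (origin in its middle, y along it, bore at +y or -y: unknown). The left-hand one of the two has world y above 0.1 at the start, the right-hand one below -0.1. Apart from the bore they are solid plastic.
- peg_rack: Fixed drying rack: steel base 80 x 214 mm, rim 15 mm high; three upright white pegs, 10 mm thick with rounded tips, 75 mm apart along its y axis (left). Origin under its middle on the worktop, z up. The right peg carries another such adapter, hung to dry, top 98 mm above the worktop, fixed to the rack; the middle and left pegs are free.
- peg_mid_tip (a point): Top of the free middle peg, on its axis, 78 mm above the worktop; axes as the rack's. An adapter lowered over a peg stops rigidly with the tip 6 mm inside its lower end at the foot recess, and 46 mm inside at the bore.
- peg_left_tip (a point): Top of the free left-hand peg, on its axis, 78 mm above the worktop; axes as the rack's.
- lab_timer: Bystander: small white bench timer with a red knob, 64 x 64 x 43 mm, loose; origin under its middle.
- dropper_bottle: Bystander: amber dropper bottle with black bulb, 33 mm wide, 102 mm high, loose; origin under its middle.
- ointment_pot: Bystander: flat round ointment pot, 63 mm across, 34 mm high, loose; origin under its middle.
Things that resemble listed ones, but are neither listed nor needed, are in the scene too. What is shaped like the adapter_a but purple is not meant.

How it is judged (in metres and radians):
On the way:
1. the left-hand adapter, held upright in the fingers, has been tried on a free peg: the peg's tip stands at least 2 mm inside the mouth of its lower end (((horizontal distance between adapter_a and peg_mid_tip below 0.012 m and z of adapter_a in the frame of peg_mid_tip below 0.031 m and angle between the y axis of adapter_a and the z axis of peg_rack, either way round below 0.3 rad and contact force between the fingers and adapter_a above 1 N and world y of adapter_b below -0.05 m) or (horizontal distance between adapter_a and peg_left_tip below 0.012 m and z of adapter_a in the frame of peg_left_tip below 0.031 m and angle between the y axis of adapter_a and the z axis of peg_rack, either way round below 0.3 rad and contact force between the fingers and adapter_a above 1 N and world y of adapter_b below -0.05 m) or (horizontal distance between adapter_b and peg_mid_tip below 0.012 m and z of adapter_b in the frame of peg_mid_tip below 0.031 m and angle between the y axis of adapter_b and the z axis of peg_rack, either way round below 0.3 rad and contact force between the fingers and adapter_b above 1 N and world y of adapter_a below -0.05 m) or (horizontal distance between adapter_b and peg_left_tip below 0.012 m and z of adapter_b in the frame of peg_left_tip below 0.031 m and angle between the y axis of adapter_b and the z axis of peg_rack, either way round below 0.3 rad and contact force between the fingers and adapter_b above 1 N and world y of adapter_a below -0.05 m))), for 0.05 s.
At the end, for the whole second after the job is handed in: The adapter that lay at the left is held in the fingers, at rest (under 3 cm/s), bore up within 15 degrees (0.26 rad) of vertical, its middle more than 13 cm above the worktop and not touching the drying rack; the right-hand adapter lies within 2 cm of where it was (((angle between adapter_a_bore's own z axis and vertical below 0.26 rad and height (world z) of adapter_a above 0.13 m and contact force between the fingers and adapter_a above 1 N and contact force between adapter_a and peg_rack below 0.1 N and linear speed of adapter_a below 0.03 m/s and world y of adapter_b below -0.05 m and distance of adapter_b from where it was at the start of the episode below 0.02 m) or (angle between adapter_b_bore's own z axis and vertical below 0.26 rad and height (world z) of adapter_b above 0.13 m and contact force between the fingers and adapter_b above 1 N and contact force between adapter_b and peg_rack below 0.1 N and linear speed of adapter_b below 0.03 m/s and world y of adapter_a below -0.05 m and distance of adapter_a from where it was at the start of the episode below 0.02 m))); the arm keeps its last pose, push and grip.
It fails at once if the other adapter is moved as well (distance of each of adapter_a, adapter_b from where it was at the start of the episode above 0.02 m).
It fails at once if a bystander is knocked or shifted by more than 3 cm (distance of any of lab_timer, dropper_bottle, ointment_pot from where it was at the start of the episode above 0.03 m).
It also fails if it takes over 54 s, if anything falls off the work surface, if the arm or the gripper's body presses on something with over 40 N, if the wrist force passes 120 N, or if a joint passes its speed limit or range.

### The arm

A 6-joint arm with a two-finger parallel gripper is mounted at the origin on a cart in front of the work surface, level with it; the furniture and walls round the work are solid. World frame = base frame: x ahead of the robot, y to its left, z up, the work surface at z = 0. Lengths are in mm, angles in rad, forces in N, time in s.
With the tool pointing down it reaches from about 350 to 775 mm from the base axis. Payload 7.3 kg.
Tool frame: the origin (TCP) lies on the front face of the gripper's body, between the roots of the fingers; the fingertips stand 66 mm ahead of it and the grasp point (between the pads) lies 47 mm ahead of it (bot.tip_extent is the distance from the TCP to the fingertips, in mm); z points along the fingers, y is the line along which they close (so a half turn about z gives the same grasp; the last joint's range is limited). The gripper opens to 92 mm and grips with 3 to 60 N. Pads are 19 mm wide; open, the fingers measure 130 mm over their backs; the gripper's body (75 mm by 190 mm) begins 47 mm behind the grasp point.
Start: joints at [-1.438, 0.342, 1.524, -0, 1.275, -0.146], TCP at [144.502, -504.735, 292.241] pointing down, gripper open.
Joint ranges: [-2.53, 2.53], [-0.77, 2.02], [0.04, 2.7], [-1, 4.14], [0.28, 2.66], [-3.11, 3.11]. Speed limits (rad/s): [2.57, 2.57, 3.14, 3.14, 3.14, 3.14].

### API

Orientations are given as [roll, pitch, yaw] about the fixed x, y, z axes, in that order (R = Rz(yaw) Ry(pitch) Rx(roll)).
In Python, from plant import readout, viewer, order, bot gives the robot as it stands.
- The arm moves only by the shell command python3 -m creep 'ROWS'. ROWS is text: rows parted by semicolons, each of 7 numbers parted by spaces: the shift along the world's x, y, z in m, then the turn, a rotation vector about the world's x, y, z in rad, then the opening in per cent of the stroke, from 0 (shut) to 100 (fully open). A call has 1 to 8 rows; each row shifts and turns the commanded pose from where the row before left it; what a row does not reach is not made up. A row lasts 1/12 s, in which the tool goes at most 41.7 mm and 7.16 degrees, less where a joint would pass 70% of its speed; a pose out of reach is approached as far as the arm can. A call is refused whole if a number of a shift passes 0.0417 or a number of a turn 0.125, either way. A call with a gripper value outside its range is refused whole. The fingers move at their own pace and stop on an object; the grip force is fixed at half the most. Time passes only in rows, so rows that do not move let the fingers close. It gives the time, the measured TCP pose, the force, the opening and the grip force at its end, in the units of the state.
- readout.get_obs(): the state, without advancing time (a new reading comes with each control period).
- viewer.capture(name): name is "side" or "top" or "wrist"; returns the picture (420x560x3 uint8, red, green, blue); there is no depth.
- viewer.camera_info(name): a dict with "fx", "fy", "cx", "cy" (pixels), "origin" and "rotation" of the camera in the world. Camera axes: x right, y up, looking along -z (the intrinsics and any distortion apply to the point x, -y, -z); pixel columns grow to the right and rows downward; lengths in mm; the calibration is good to about 2 mm. A picture is of the moment at which its call begins: read the wrist's pose just before it. camera_info takes no time and is no camera call; for the wrist camera it gives the pose at the moment of the call.
- order.close_job(): hands the job in; it is judged then, once.
The state is a dict: "time": time; "joint_positions": joint angles; "dq": joint speeds; "tau": joint torques, N m; "tool_pos": TCP position; "tcp_rot": TCP orientation; "contact_force": force on the tool from outside, world axes, zero at the start; "moment": the same for the moment, N m; "grip_width": finger opening in mm; "finger_force": force on a finger pad.
Only numpy, scipy, OpenCV 4.12 (cv2) and the standard library are available. Lean on these libraries where they do the work, as an engineer would, in place of code of your own. Each camera call takes 0.05 s, during which the arm holds its last target. There are 200 camera calls.

## Working session

There is one attempt and no reset: what is moved stays moved. The work goes in short steps, Python scripts to look and compute and a shell command to move; the robot and the scene stay as the last step left them, time stands still between calls to the robot, and variables do not carry over. Pictures are saved under pics/ and viewed, at most 10 in all, crops included, and the job is handed in when it is done.

```bash
mkdir -p pics; ls; python3 - <<'E'
from plant import readout, viewer, order, bot
import cv2
o=readout.get_obs();print(o)
for n in("top","side"):
    c=viewer.camera_info(n);print(n,c)
    cv2.imwrite(f"pics/{n}0.png",viewer.capture(n)[:,:,::-1])
E
```

```text
pics
{'time': 0.0, 'joint_positions': array([-1.43803805e+00,  3.42719261e-01,  1.52501955e+00,  1.86687188e-06,
        1.27539455e+00, -1.46010231e-01]), 'dq': array([-9.62550278e-05,  1.42819113e-03,  5.38174166e-04, -1.63330542e-03,
        1.85464161e-03,  1.30084492e-03]), 'tau': array([ 2.26861830e-04, -4.31240916e+01, -2.44219261e+01,  7.17903790e-02,
        5.59670012e-02, -1.20004215e-04]), 'tool_pos': array([ 144.44077543, -504.41948625,  291.54579921]), 'tcp_rot': array([-3.14006860e+00, -2.25926410e-04,  2.78767791e-01]), 'contact_force': array([ 0.90315812, -0.59630477, -0.40964881]), 'moment': array([0.01679903, 0.00257383, 0.00102002]), 'finger_force': 0.0, 'grip_width': 91.58833664827269}
top {'fx': 499.76489675345124, 'fy': 499.76489675345124, 'cx': 273.9063801195889, 'cy': 213.654594303004, 'origin': array([ 464.52102854,   55.38310961, 1194.52635337]), 'rotation': array([ 1.33770291e-01, -5.54774645e-04, -1.55228534e+00])}
side {'fx': 415.04678339215315, 'fy': 415.04678339215315, 'cx': 282.6628031395032, 'cy': 207.2542038765098, 'origin': array([ 365.85373272, -512.07625518,  764.2780796 ]), 'rotation': array([ 0.73759754, -0.0013055 , -0.43500794])}
```

View pics/top0.png

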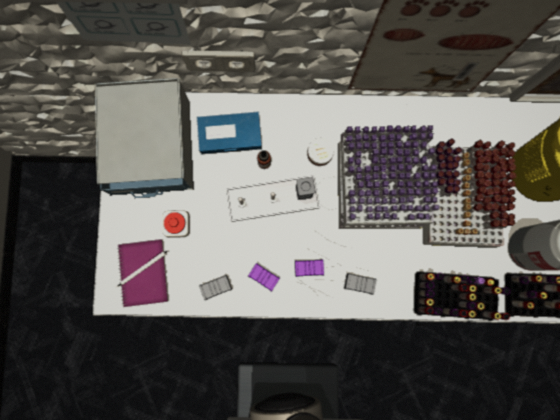

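View pics/side0.png

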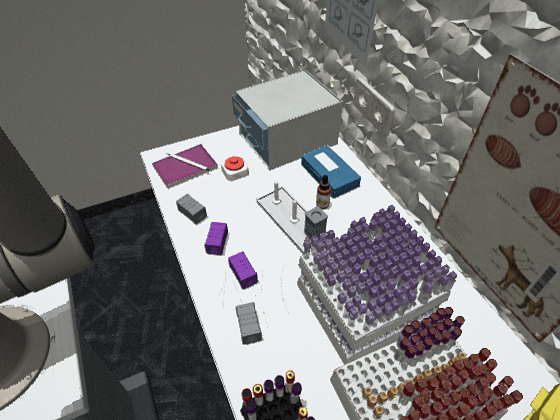

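The left grey adapter is at about (216,287) in the top view and the right grey one at about (360,283). Those at (263,277) and (309,268) are purple, so not meant. The free pegs are near (242,202) and (273,197), and the right peg carries the hung adapter at (306,188). One enlarged crop will confirm this.

```bash
cat > h.py <<'E'
import numpy as np, cv2
from scipy.spatial.transform import Rotation as R
from plant import readout, viewer
def ray(c,u,v):
    M=R.from_euler('xyz',c['rotation']).as_matrix()
    return M@np.array([(u-c['cx'])/c['fx'],-(v-c['cy'])/c['fy'],-1.])
def at(c,u,v,z):
    d=ray(c,u,v);o=np.array(c['origin']);return o+d*(z-o[2])/d[2]
def proj(c,p):
    M=R.from_euler('xyz',c['rotation']).as_matrix();q=M.T@(np.array(p)-c['origin'])
    return c['cx']+c['fx']*q[0]/-q[2], c['cy']-c['fy']*q[1]/-q[2]
E
python3 - <<'E'
from h import *
im=viewer.capture("top")[:,:,::-1]
cv2.imwrite("pics/c1.png",cv2.resize(im[170:310,190:390],None,fx=4,fy=4,interpolation=cv2.INTER_CUBIC))
c=viewer.camera_info("top")
for n,u,v,z in[("adL",216,287,38),("adR",360,283,38),("pegL",242,202,78),("pegM",273,197,78),("timer",176,223,43),("bottle",264,158,100)]:print(n,at(c,u,v,z).round())
E
```

```text
adL [448. 187.  38.]
adR [ 463. -143.   38.]
pegL [640. 130.  78.]
pegM [653.  60.  78.]
timer [593. 284.  43.]
bottle [737.  82. 100.]
```

View pics/c1.png

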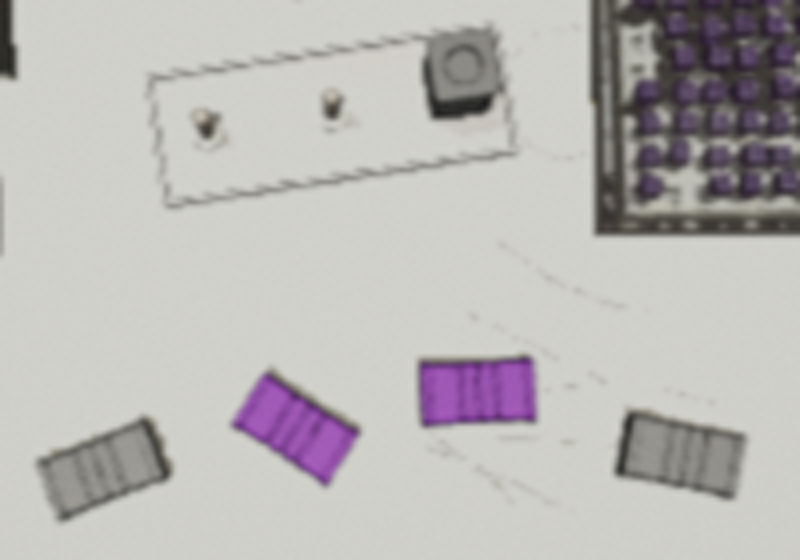

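```bash
python3 - <<'E'
from h import *
from plant import bot
print([ (a,getattr(bot,a)) for a in dir(bot) if not a.startswith('_')])
c=viewer.camera_info("top")
f=lambda x,y,z:at(c,190+x/4,170+y/4,z)
P=[f(x,y,38) for x,y in[(37,460),(147,418),(165,478),(60,520)]]
print(np.mean(P,0).round(1)); 
for a,b in((0,1),(3,2),(1,2),(0,3)):
    d=P[b]-P[a];print(np.linalg.norm(d).round(1),np.degrees(np.arctan2(d[1],d[0])).round(1))
for x,y in((200,117),(331,96)):print(f(x,y,76).round(1))
Q=[f(x,y,15) for x,y in[(150,76),(493,27),(515,153),(168,205)]]
print(np.round(Q,0),np.mean(Q,0)); 
E
```

```text
[('Unreachable', <class 'plant.Unreachable'>), ('tip_extent', 65.5)]
[447.7 188.   38. ]
67.1 -68.1
64.2 -67.3
35.7 -161.5
36.6 -156.8
[646.5 135.   76. ]
[660.  61.  76.]
[[681. 170.  15.]
 [715. -35.  15.]
 [638. -49.  15.]
 [603. 157.  15.]] [659.19068591  60.64381502  15.        ]
```

Measurements agree with the given sizes. The left adapter is centred near (448,188) with its axis at about 112° in the plane, and the left peg is near (646,135). I'm moving above the adapter with the fingers closing across it.

```bash
cat > st.py <<'E'
from h import *
import json
def st():
    o=readout.get_obs()
    r={k:np.array(o[k]).round(4).tolist() for k in('time','joint_positions','tool_pos','tcp_rot','contact_force','grip_width','finger_force')}
    open('log','a').write(json.dumps(r)+'\n');return r
if __name__=="__main__":
    r=st();print(r)
E
python3 st.py
python3 -m creep '.026 .0295 0 0 0 .12 100;.026 .0295 0 0 0 .12 100;.026 .0295 0 0 0 .12 100;.026 .0295 0 0 0 .12 100;.026 .0295 0 0 0 .12 100;.026 .0295 0 0 0 .12 100'; python3 st.py
python3 -m creep '.026 .0295 0 0 0 .12 100;.026 .0295 0 0 0 .12 100;.026 .0295 0 0 0 .12 100;.026 .0295 0 0 0 .12 100;.026 .0295 0 0 0 .12 100;.026 .0295 0 0 0 .12 100;0 .034 0 0 0 .12 100;0 .034 0 0 0 .12 100'; python3 st.py
python3 -m creep '0 .034 0 0 0 0 100;0 .034 -.01 0 0 0 100;0 .034 -.01 0 0 0 100;0 .034 -.01 0 0 0 100;0 .034 -.01 0 0 0 100;0 .034 -.01 0 0 0 100;0 .034 -.01 0 0 0 100;-.01 .034 -.01 0 0 0 100'; python3 st.py
```

```text
{'time': 0.15, 'joint_positions': [-1.438, 0.3426, 1.5248, 0.0, 1.2754, -0.146], 'tool_pos': [144.4857, -504.4924, 291.7038], 'tcp_rot': [-3.1404, -0.0002, 0.2788], 'contact_force': [-0.0438, 0.8845, 0.6525], 'grip_width': 91.543, 'finger_force': 0.0}
time: 0.65
tool_pos: [301.2, -326.1, 292.2]
tcp_rot: [-3.142, -0.0, 1.004]
contact_force: [0.5, 0.4, 0.2]
grip_width: 91.9
finger_force: 0.0
{'time': 0.65, 'joint_positions': [-0.998, 0.1933, 1.7307, 0.0001, 1.2177, -0.4314], 'tool_pos': [301.2405, -326.0903, 292.1519], 'tcp_rot': [-3.1415, -0.0001, 1.0042], 'contact_force': [0.4997, 0.3769, 0.1689], 'grip_width': 91.8784, 'finger_force': 0.0}
time: 1.32
tool_pos: [457.2, -81.0, 291.6]
tcp_rot: [-3.141, -0.001, 1.966]
contact_force: [-0.1, -0.4, -0.7]
grip_width: 91.9
finger_force: 0.0
{'time': 1.3167, 'joint_positions': [-0.3407, 0.2318, 1.6817, 0.0001, 1.2289, -0.7354], 'tool_pos': [457.203, -80.9807, 291.6411], 'tcp_rot': [-3.1411, -0.0006, 1.9655], 'contact_force': [-0.067, -0.4056, -0.6956], 'grip_width': 91.8628, 'finger_force': 0.0}
time: 1.98
tool_pos: [447.2, 191.0, 221.7]
tcp_rot: [3.14, 0.0, 1.958]
contact_force: [-0.1, 0.6, 0.8]
grip_width: 92.0
finger_force: 0.0
{'time': 1.9833, 'joint_positions': [0.2458, 0.3441, 1.7343, -0.0001, 1.0618, -0.1417], 'tool_pos': [447.2293, 190.9563, 221.6732], 'tcp_rot': [3.1403, 0.0003, 1.9584], 'contact_force': [-0.0736, 0.5817, 0.8043], 'grip_width': 91.9864, 'finger_force': 0.0}
```

```bash
python3 - <<'E'
from h import *
c=viewer.camera_info("wrist");print(c)
im=viewer.capture("wrist")[:,:,::-1];cv2.imwrite("pics/w1.png",im)
print([np.round(proj(c,(447.7,188,38)))])
E
```

```text
{'fx': 372.93435578256504, 'fy': 372.93435578256504, 'cx': 279.68534794407924, 'cy': 208.30200281847056, 'origin': array([422.23687544, 254.73857839, 312.34533953]), 'rotation': array([-0.26176318, -0.00177377,  0.38742637])}
[array([277., 206.])]
```

View pics/w1.png

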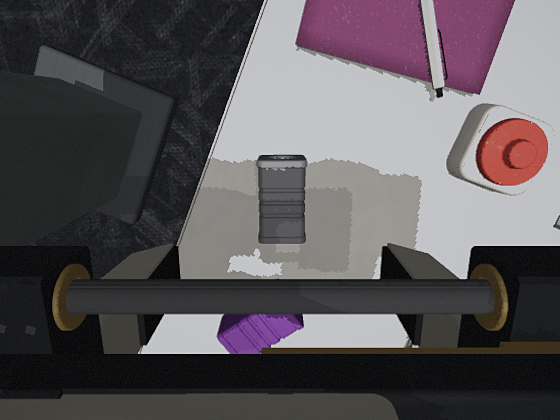

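The wrist view shows the grey adapter squarely aligned, top face spanning about (258..304, 165..242) and centred near (281,203).

```bash
python3 - <<'E'
from h import *
c=viewer.camera_info("wrist")
for u,v in((281,203.5),(258,203.5),(304.5,203.5),(281,165),(281,242)): print(at(c,u,v,38).round(1))
# FK fit
import json
from scipy.optimize import least_squares
L=[json.loads(l) for l in open('log')]
E
```

```text
[445.1 196.1  38. ]
[429.1 189.5  38. ]
[461.5 202.8  38. ]
[434. 223.  38.]
[456.9 167.6  38. ]
```

```bash
python3 -m creep '0 0 -.036 0 0 0 100;0 0 -.036 0 0 0 100;0 0 -.036 0 0 0 100;0 0 -.022 0 0 0 100;0 0 -.015 0 0 0 100;0 0 -.006 0 0 0 100;0 0 0 0 0 0 0;0 0 0 0 0 0 0'; python3 st.py
python3 -m creep '0 0 0 0 0 0 0;0 0 0 0 0 0 0;0 0 0 0 0 0 0;0 0 0 0 0 0 0;0 0 0 0 0 0 0;0 0 0 0 0 0 0'; python3 st.py
```

```text
time: 2.7
tool_pos: [446.8, 189.3, 71.6]
tcp_rot: [3.141, 0.0, 1.959]
contact_force: [0.3, -0.5, 0.7]
grip_width: 82.6
finger_force: 0.0
{'time': 2.7, 'joint_positions': [0.2427, 0.5748, 1.8826, 0.0, 0.6838, -0.1453], 'tool_pos': [446.8125, 189.3166, 71.6449], 'tcp_rot': [3.1411, 0.0, 1.9588], 'contact_force': [0.2707, -0.4737, 0.7449], 'grip_width': 82.6332, 'finger_force': 0.0}
time: 3.2
tool_pos: [446.6, 189.3, 71.5]
tcp_rot: [3.141, 0.0, 1.959]
contact_force: [-0.3, -0.3, 0.2]
grip_width: 43.1
finger_force: 0.0
{'time': 3.2, 'joint_positions': [0.2427, 0.5747, 1.8833, 0.0, 0.6829, -0.1453], 'tool_pos': [446.6098, 189.29, 71.5012], 'tcp_rot': [3.141, 0.0001, 1.9588], 'contact_force': [-0.3003, -0.2513, 0.2295], 'grip_width': 43.1415, 'finger_force': 0.0}
```

```bash
python3 -m creep '0 0 0 0 0 0 0;0 0 0 0 0 0 0;0 0 0 0 0 0 0;0 0 0 0 0 0 0;0 0 .02 0 0 0 0;0 0 .035 0 0 0 0;0 0 .04 0 0 0 0;0 0 .04 0 0 0 0'; python3 st.py
python3 -m creep '0 0 .04 0 0 0 0;0 0 .04 0 0 0 0;.02 -.02 .03 .1118 .0458 0 0;.02 -.02 0 .1118 .0458 0 0;.02 -.02 0 .1118 .0458 0 0'; python3 st.py
```

```text
time: 3.87
tool_pos: [445.7, 189.0, 207.1]
tcp_rot: [-3.139, -0.0, 1.959]
contact_force: [1.4, 0.6, -0.1]
grip_width: 35.8
finger_force: 30.0
{'time': 3.8667, 'joint_positions': [0.2426, 0.3603, 1.7566, 0.0, 1.0273, -0.1453], 'tool_pos': [445.682, 189.0242, 207.1178], 'tcp_rot': [-3.139, -0.0004, 1.9587], 'contact_force': [1.438, 0.627, -0.1303], 'grip_width': 35.7914, 'finger_force': 29.9998}
time: 4.28
tool_pos: [507.5, 129.8, 319.6]
tcp_rot: [3.133, -0.365, 1.966]
contact_force: [-0.3, 1.6, -1.5]
grip_width: 35.9
finger_force: 30.0
{'time': 4.2833, 'joint_positions': [-0.057, 0.3653, 1.4589, 0.3327, 1.4799, -0.5082], 'tool_pos': [507.4922, 129.8218, 319.6329], 'tcp_rot': [3.1327, -0.3653, 1.9659], 'contact_force': [-0.2697, 1.5627, -1.5367], 'grip_width': 35.8669, 'finger_force': 30.0003}
```

```bash
python3 -m creep '0 0 0 .1118 .0458 0 0;0 0 0 .1118 .0458 0 0;0 0 0 .1118 .0458 0 0;0 0 0 .1118 .0458 0 0;0 0 0 .1118 .0458 0 0'; python3 st.py
python3 -m creep '0 0 0 .1118 .0458 0 0;0 0 0 .1118 .0458 0 0;0 0 0 .1118 .0458 0 0;0 0 0 .1118 .0458 0 0;0 0 0 .1118 .0458 0 0'; python3 st.py
python3 - <<'E'
from h import *
import json
from scipy.optimize import least_squares
L=[json.loads(l) for l in open('log')]
def fk(q,P):
    a1,b,d1,L2,L3,e,d6=P
    z=lambda a:R.from_euler('z',a);y=lambda a:R.from_euler('y',a)
    R1=z(q[0]);R3=R1*y(q[1]+q[2])
    Rt=R3*z(q[3])*y(q[4])*z(q[5]+np.pi/2)
    p=R1.apply([a1,b,d1])+(R1*y(q[1])).apply([0,0,L2])+R3.apply([e,0,L3])+Rt.apply([0,0,d6])
    return p,Rt
for r in L:
    p,Rt=fk(r['joint_positions'],[0]*7)
    r['e']=np.degrees((R.from_euler('xyz',r['tcp_rot']).inv()*Rt).magnitude())
print([round(r['e'],2) for r in L])
s=least_squares(lambda P:np.concatenate([fk(r['joint_positions'],P)[0]-r['tool_pos'] for r in L]),[0,75,300,400,400,0,200])
print(s.x.round(1),np.abs(s.fun).max())
E
```

```text
time: 4.7
tool_pos: [506.8, 128.6, 316.4]
tcp_rot: [3.141, -0.972, 1.958]
contact_force: [0.7, -0.1, -0.7]
grip_width: 35.7
finger_force: 30.0
{'time': 4.7, 'joint_positions': [-0.24, 0.5347, 1.4636, 0.7529, 1.7795, -0.718], 'tool_pos': [506.8183, 128.578, 316.3619], 'tcp_rot': [3.1411, -0.972, 1.9583], 'contact_force': [0.7217, -0.134, -0.7002], 'grip_width': 35.7327, 'finger_force': 30.0}
time: 5.12
tool_pos: [506.8, 128.6, 315.9]
tcp_rot: [-0.153, -1.565, -1.03]
contact_force: [-0.0, 0.0, -0.6]
grip_width: 36.1
finger_force: 30.0
{'time': 5.1167, 'joint_positions': [-0.2984, 0.7495, 1.5166, 1.0922, 2.0825, -0.82], 'tool_pos': [506.8258, 128.5561, 315.9321], 'tcp_rot': [-0.153, -1.5654, -1.0305], 'contact_force': [-0.0175, 0.0008, -0.5517], 'grip_width': 36.0768, 'finger_force': 29.9999}
[np.float64(0.0), np.float64(0.0), np.float64(0.0), np.float64(0.01), np.float64(0.01), np.float64(0.01), np.float64(0.0), np.float64(0.0), np.float64(0.01), np.float64(0.0)]
[ -0.   76.4 222.9 506.2 379.6  46.5 252.6] 0.03369413534466048
```

```bash
cat > k.py <<'E'
from h import *
from scipy.optimize import least_squares
P=[0,76.4,222.9,506.2,379.6,46.5,252.6]
lo=np.array([-2.53,-.77,.04,-1,.28,-3.11]);hi=np.array([2.53,2.02,2.7,4.14,2.66,3.11])
def fk(q):
    a1,b,d1,L2,L3,e,d6=P
    z=lambda a:R.from_euler('z',a);y=lambda a:R.from_euler('y',a)
    R1=z(q[0]);R3=R1*y(q[1]+q[2]);Rt=R3*z(q[3])*y(q[4])*z(q[5]+np.pi/2)
    return R1.apply([a1,b,d1])+(R1*y(q[1])).apply([0,0,L2])+R3.apply([e,0,L3])+Rt.apply([0,0,d6]),Rt
def rot(phi,up):
    zt=np.array([np.cos(phi),np.sin(phi),0]);x=np.array([0,0,up]);return R.from_matrix(np.c_[x,np.cross(zt,x),zt])
def ik(p,Rt,q0):
    def f(q):
        a,B=fk(q);return np.r_[(a-p)/100,(Rt.inv()*B).as_rotvec()]
    s=least_squares(f,np.clip(q0,lo+1e-3,hi-1e-3),bounds=(lo,hi));return s.x,np.abs(s.fun).max()
E
python3 - <<'E'
from k import *
peg=np.array([646,135])
for up in(1,-1):
  for phi in(110,90,70,50,30,10):
    a=np.radians(phi);d=np.array([np.cos(a),np.sin(a)])
    for z in(200,105):
      q,e=ik(np.r_[peg-52*d,z],rot(a,up),[-.3,.75,1.5,2.0,1.,-.8*up]);print(up,phi,z,q.round(2),round(e,3))
E
```

```text
1 110 200 [-0.3   1.14  0.97  1.2   2.12 -0.64] 0.0
1 110 105 [-0.3   1.28  0.93  1.15  2.08 -0.75] 0.0
1 90 200 [-0.37  0.99  1.35  1.31  1.83 -0.81] 0.0
1 90 105 [-0.37  1.15  1.32  1.28  1.8  -0.93] 0.0
1 70 200 [-0.41  0.88  1.69  1.52  1.6  -1.  ] 0.0
1 70 105 [-0.41  1.06  1.65  1.52  1.6  -1.14] 0.0
1 50 200 [-0.38  0.81  1.98  1.87  1.46 -1.23] 0.0
1 50 105 [-0.38  1.02  1.94  1.88  1.51 -1.4 ] 0.0
1 30 200 [-0.25  0.78  2.19  2.36  1.45 -1.45] 0.0
1 30 105 [-0.25  1.03  2.14  2.37  1.6  -1.59] 0.0
1 10 200 [ 0.02  0.78  2.26  2.98  1.47 -1.56] 0.0
1 10 105 [ 0.02  1.05  2.21  2.98  1.69 -1.59] 0.0
-1 110 200 [-0.3   1.14  0.97  1.2   2.12  2.5 ] 0.0
-1 110 105 [-0.3   1.28  0.93  1.15  2.08  2.39] 0.0
-1 90 200 [-0.37  0.99  1.35  1.31  1.83  2.33] 0.0
-1 90 105 [-0.37  1.15  1.32  1.28  1.8   2.21] 0.0
-1 70 200 [-0.41  0.88  1.69  1.52  1.6   2.14] 0.0
-1 70 105 [-0.41  1.06  1.65  1.52  1.6   2.  ] 0.0
-1 50 200 [-0.38  0.81  1.98  1.87  1.46  1.91] 0.0
-1 50 105 [-0.38  1.02  1.94  1.88  1.51  1.74] 0.0
-1 30 200 [-0.25  0.78  2.19  2.36  1.45  1.69] 0.0
-1 30 105 [-0.25  1.03  2.14  2.37  1.6   1.55] 0.0
-1 10 200 [0.02 0.78 2.26 2.98 1.47 1.59] 0.0
-1 10 105 [0.02 1.05 2.21 2.98 1.69 1.55] 0.0
```

```bash
python3 -m creep '.006 0 0 0 0 -.119 0;.006 0 0 0 0 -.119 0;.006 0 0 0 0 -.119 0;.006 0 0 0 0 -.119 0;.006 0 0 0 0 -.119 0;.006 0 0 0 0 -.119 0;.006 0 0 0 0 -.119 0;.006 0 0 0 0 -.119 0'; python3 st.py
python3 -m creep '.006 0 -.016 0 0 -.119 0;.006 0 -.016 0 0 -.119 0;.006 0 -.016 0 0 -.119 0;.006 0 -.016 0 0 -.119 0;.006 0 -.016 0 0 -.119 0;.006 0 -.016 0 0 -.119 0;.004 0 -.016 0 0 -.119 0'; python3 st.py
python3 - <<'E'
from h import *
im=viewer.capture("top")[:,:,::-1];s=viewer.capture("side")[:,:,::-1]
o=readout.get_obs();Rt=R.from_euler('xyz',o['tcp_rot']).as_matrix();print(Rt.round(3),o['tool_pos'])
p=o['tool_pos']+Rt[:,2]*52
for n in("top","side"):
  c=viewer.camera_info(n)
  print(n,[np.round(proj(c,p+Rt[:,0]*k),1) for k in(-33,33)],np.round(proj(c,(646,135,78)),1))
a=cv2.resize(im[150:250,190:290],(400,400),interpolation=cv2.INTER_CUBIC)
b=cv2.resize(s[130:230,230:330],(400,400),interpolation=cv2.INTER_CUBIC)
cv2.imwrite("pics/p1.png",np.hstack([a,b]))
E
```

```text
time: 5.78
tool_pos: [554.7, 128.4, 315.7]
tcp_rot: [-2.343, -1.568, 0.203]
contact_force: [0.4, 0.8, 0.2]
grip_width: 36.1
finger_force: 30.0
{'time': 5.7833, 'joint_positions': [-0.3786, 0.5256, 2.0455, 1.7316, 1.4663, -1.0068], 'tool_pos': [554.6644, 128.4298, 315.7149], 'tcp_rot': [-2.3434, -1.5683, 0.2025], 'contact_force': [0.3869, 0.7854, 0.1943], 'grip_width': 36.0509, 'finger_force': 29.997}
time: 6.37
tool_pos: [593.4, 128.9, 208.5]
tcp_rot: [-1.618, -1.569, -1.317]
contact_force: [1.0, 0.5, -0.5]
grip_width: 36.0
finger_force: 30.0
{'time': 6.3667, 'joint_positions': [0.0021, 0.7566, 2.2659, 2.9356, 1.4541, -1.5445], 'tool_pos': [593.4495, 128.949, 208.5447], 'tcp_rot': [-1.6183, -1.5688, -1.3166], 'contact_force': [1.0484, 0.5336, -0.4588], 'grip_width': 35.9996, 'finger_force': 29.9958}
[[ 0.004  0.213  0.977]
 [-0.003 -0.977  0.213]
 [ 1.    -0.004 -0.003]] [592.84870948 131.99510062 207.11841895]
top [array([232.9, 193. ]), array([230.2, 186.9])] [239.9 199.3]
side [array([271.3, 148.6]), array([270.8, 124. ])] [274.4 181.8]
```

View pics/p1.png

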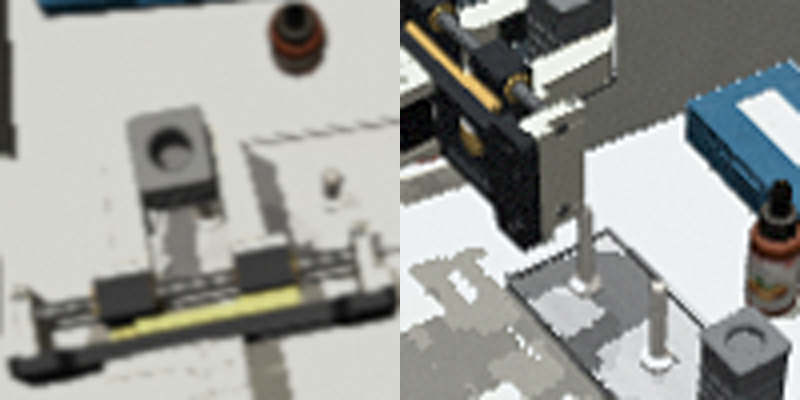

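The top crop shows the held adapter upright over the rack, its mouth centred at crop (170,151), i.e. pixel (232.5,187.8). The free left peg is just below and behind it.

```bash
python3 - <<'E'
from h import *
c=viewer.camera_info("top");o=readout.get_obs();t=np.array(o['tool_pos']);Rt=R.from_euler('xyz',o['tcp_rot']).as_matrix()
print(t,o['joint_positions'].round(3))
for z in(232,240,248):
  p=at(c,232.5,187.8,z);print(p.round(1),((p-t)@Rt).round(1))
E
python3 - <<'E'
from k import *
print(fk(readout.get_obs()['joint_positions'])[0])
E
```

```text
[592.84870948 131.99510062 207.11841895] [ 0.005  0.758  2.266  2.931  1.453 -1.542]
[643.6 139.2 232. ] [25.1  3.6 51. ]
[642.1 138.5 240. ] [33.1  4.  49.4]
[640.6 137.8 248. ] [41.   4.3 47.8]
[592.86727419 131.99914389 207.11835941]
```

```bash
python3 -m creep '.0045 -.0035 -.012 0 0 .008 0;0 0 -.02 0 0 0 0;0 0 -.02 0 0 0 0;0 0 -.02 0 0 0 0;0 0 -.01 0 0 0 0;0 0 0 0 0 0 0;0 0 0 0 0 0 0'; python3 st.py
python3 - <<'E'
from h import *
im=viewer.capture("top")[:,:,::-1];s=viewer.capture("side")[:,:,::-1]
o=readout.get_obs();t=np.array(o['tool_pos']);print(t)
a=cv2.resize(im[160:230,200:270],(560,560),interpolation=cv2.INTER_CUBIC)
b=cv2.resize(s[135:205,245:275],(240,560),interpolation=cv2.INTER_CUBIC)
cv2.imwrite("pics/p2.png",np.hstack([a,b]))
E
```

```text
time: 7.05
tool_pos: [598.4, 125.8, 128.1]
tcp_rot: [-1.068, -1.566, -1.851]
contact_force: [0.1, -0.1, -0.4]
grip_width: 36.0
finger_force: 30.0
{'time': 7.05, 'joint_positions': [-0.0184, 0.9835, 2.2221, 2.8996, 1.6351, -1.5823], 'tool_pos': [598.3581, 125.8212, 128.0727], 'tcp_rot': [-1.0677, -1.5664, -1.8508], 'contact_force': [0.1334, -0.0515, -0.4111], 'grip_width': 35.9838, 'finger_force': 30.0}
[598.39588347 125.91907214 129.13131266]
```

View pics/p2.png

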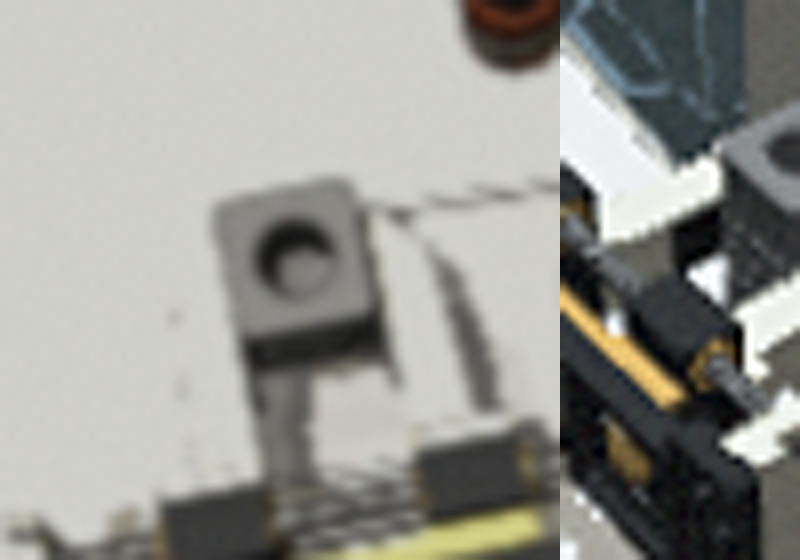

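```bash
python3 - <<'E'
from h import *
c=viewer.camera_info("top");o=readout.get_obs();t=np.array(o['tool_pos']);Rt=R.from_euler('xyz',o['tcp_rot']).as_matrix()
print(t,Rt[:,2].round(3))
for z in(162,167):
  p=at(c,237.1,192.5,z);print(p.round(1),((p-t)@Rt).round(1))
p0=[at(c,190+x/4,170+y/4,77) for x,y in((200,117),(331,96))];print(np.round(p0,1))
E
```

```text
[598.39588347 125.91907214 129.13131266] [0.975 0.22  0.004]
[646.8 135.4 162. ] [32.7  1.3 49.4]
[645.9 135.  167. ] [37.7  1.5 48.5]
[[646.4 134.9  77. ]
 [659.8  61.   77. ]]
```

```bash
for i in 1; do :; done; python3 -m creep '0 0 -.01 0 0 0 0;0 0 -.008 0 0 0 0;0 0 -.002 0 0 0 0;0 0 0 0 0 0 0'
python3 -m creep '0 0 -.002 0 0 0 0;0 0 -.002 0 0 0 0;0 0 -.001 0 0 0 0;0 0 0 0 0 0 0'
python3 -m creep '0 0 -.001 0 0 0 0;0 0 -.001 0 0 0 0;0 0 -.001 0 0 0 0;0 0 0 0 0 0 0'
```

```text
time: 7.48
tool_pos: [598.2, 126.2, 107.9]
tcp_rot: [-0.992, -1.567, -1.928]
contact_force: [0.2, 0.0, -1.1]
grip_width: 35.9
finger_force: 30.0
time: 7.82
tool_pos: [598.2, 126.2, 103.6]
tcp_rot: [-0.587, -1.566, -2.334]
contact_force: [-1.6, -0.1, 3.0]
grip_width: 35.9
finger_force: 30.0
time: 8.15
tool_pos: [598.4, 126.3, 102.9]
tcp_rot: [-0.224, -1.56, -2.696]
contact_force: [-6.3, -1.0, 11.5]
grip_width: 35.8
finger_force: 30.0
```

```bash
python3 - <<'E'
from h import *
im=viewer.capture("top")[:,:,::-1];s=viewer.capture("side")[:,:,::-1]
o=readout.get_obs();print(o['tool_pos'],o['contact_force'])
a=cv2.resize(im[170:220,215:265],(400,400),interpolation=cv2.INTER_CUBIC)
b=cv2.resize(s[145:195,250:300],(400,400),interpolation=cv2.INTER_CUBIC)
cv2.imwrite("pics/p3.png",np.hstack([a,b]))
E
```

```text
[598.50849027 126.26503103 102.91450754] [-5.64154325 -0.24506408 12.84458524]
```

View pics/p3.png

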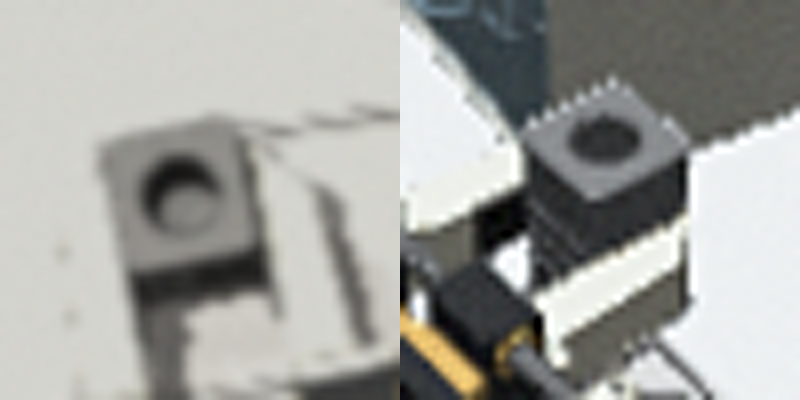

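```bash
python3 - <<'E'
from h import *
ct,cs=viewer.camera_info("top"),viewer.camera_info("side")
def tri(a,b):
    A=[];B=[]
    for c,(u,v) in((ct,a),(cs,b)):
        d=ray(c,u,v);d/=np.linalg.norm(d);M=np.eye(3)-np.outer(d,d);A.append(M);B.append(M@c['origin'])
    x=np.linalg.lstsq(np.vstack(A),np.hstack(B),rcond=None)[0];return x.round(1)
print(tri((237.6,194.4),(275.6,162.4)),tri((306.2,186.3),(315.5,215)))
E
```

```text
[648.5 135.7 137.2] [675.2 -13.5  98.6]
```

Triangulated, the adapter's top is at z≈137 (the hung adapter's known 98 mm reads 98.6). Its lower end is therefore at ≈71, with the tip about 6 mm inside. That fits the foot recess, since a tip caught on the rim would put the top at 144. I'm re-probing with a small sideways offset to make sure.

```bash
python3 -m creep '0 0 .004 0 0 0 0;0 0 .004 0 0 0 0;-.003 0 0 0 0 0 0;0 0 -.004 0 0 0 0;0 0 -.002 0 0 0 0;0 0 0 0 0 0 0'
python3 -m creep '0 0 -.001 0 0 0 0;0 0 -.001 0 0 0 0;0 0 0 0 0 0 0'
python3 st.py
python3 -m creep '0 0 .004 0 0 0 0;0 0 .004 0 0 0 0;.002 -.003 0 0 0 0 0;0 0 -.004 0 0 0 0;0 0 -.004 0 0 0 0;0 0 0 0 0 0 0'
```

```text
time: 8.75
tool_pos: [595.3, 126.2, 103.2]
tcp_rot: [-0.352, -1.563, -2.568]
contact_force: [-3.5, 0.5, 8.9]
grip_width: 35.7
finger_force: 30.0
time: 9.0
tool_pos: [595.4, 126.3, 102.7]
tcp_rot: [-0.206, -1.559, -2.715]
contact_force: [-7.3, -1.5, 14.9]
grip_width: 35.9
finger_force: 30.0
{'time': 9.0, 'joint_positions': [-0.0161, 1.0593, 2.2076, 2.9018, 1.704, -1.5981], 'tool_pos': [595.4134, 126.2776, 102.7386], 'tcp_rot': [-0.2055, -1.5592, -2.7145], 'contact_force': [-7.2891, -1.5444, 14.853], 'grip_width': 35.9195, 'finger_force': 30.0011}
time: 9.5
tool_pos: [597.8, 122.7, 102.7]
tcp_rot: [-0.177, -1.558, -2.744]
contact_force: [-4.2, -1.4, 14.0]
grip_width: 36.0
finger_force: 30.0
```

Same stop height at three places. As a last check I'll touch the rim deliberately, offset 13 mm: it should stop about 6 mm higher.

```bash
python3 -m creep '0 0 .009 0 0 0 0;0 0 .009 0 0 0 0;0 .008 0 0 0 0 0;0 .008 0 0 0 0 0;0 0 -.004 0 0 0 0;0 0 -.003 0 0 0 0;0 0 0 0 0 0 0'
python3 -m creep '0 0 -.002 0 0 0 0;0 0 -.001 0 0 0 0;0 0 0 0 0 0 0'
python3 -m creep '0 0 -.001 0 0 0 0;0 0 -.001 0 0 0 0;0 0 0 0 0 0 0'
```

```text
time: 10.08
tool_pos: [597.0, 139.8, 110.0]
tcp_rot: [-1.102, -1.567, -1.817]
contact_force: [-0.2, 0.6, 0.4]
grip_width: 35.6
finger_force: 30.0
time: 10.33
tool_pos: [597.3, 139.5, 109.3]
tcp_rot: [-0.366, -1.563, -2.553]
contact_force: [-3.1, 2.8, 7.7]
grip_width: 35.8
finger_force: 30.0
time: 10.58
tool_pos: [597.5, 139.5, 108.9]
tcp_rot: [-0.202, -1.559, -2.717]
contact_force: [-5.3, 1.6, 13.3]
grip_width: 36.1
finger_force: 30.0
```

The rim stops it at 109 against 103 at the mouth, a difference of 6 mm. The lower end is therefore the foot recess, the bore is already up and no turning is needed. I'm lifting clear.

```bash
python3 -m creep '0 0 .015 0 0 0 0;0 0 .025 0 0 0 0;0 0 .03 0 0 0 0;0 0 .03 0 0 0 0;-.01 0 .02 0 0 0 0;-.02 0 .01 0 0 0 0;-.02 0 0 0 0 0 0;-.02 0 0 0 0 0 0'
python3 -m creep '-.02 0 0 0 0 0 0;-.01 0 0 0 0 0 0;0 0 0 0 0 0 0;0 0 0 0 0 0 0;0 0 0 0 0 0 0;0 0 0 0 0 0 0'
python3 - <<'E'
from h import *
o=readout.get_obs();print(R.from_euler('xyz',o['tcp_rot']).as_matrix()[:,0].round(3),o['dq'].round(3))
im=viewer.capture("side")[:,:,::-1];cv2.imwrite("pics/f.png",im)
E
```

```text
time: 11.25
tool_pos: [526.4, 138.8, 237.0]
tcp_rot: [-0.55, -1.566, -2.371]
contact_force: [0.3, -0.0, -1.7]
grip_width: 35.7
finger_force: 30.0
time: 11.75
tool_pos: [498.0, 139.0, 236.0]
tcp_rot: [-0.703, -1.567, -2.217]
contact_force: [0.9, -0.5, -0.6]
grip_width: 35.4
finger_force: 30.0
[-0.003 -0.003  1.   ] [ 0.001 -0.003  0.003 -0.     0.004  0.   ]
```

View pics/f.png

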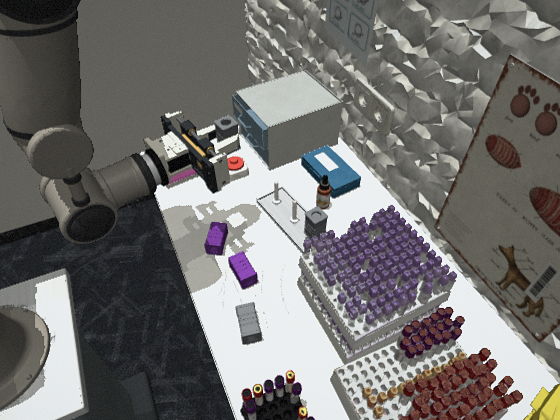

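The adapter is held upright at (227,126), clear of the rack. The right adapter (248,322), timer (235,165) and bottle (323,192) are where they were.

```bash
python3 -c "
from plant import order; print(order.close_job())"
```

```text
the job is handed in; nothing more can be done
None
```

I tried the left-hand adapter on the left peg: its lower end stopped with the tip about 6 mm in, so that end is the foot recess and the adapter needed no turning. It is now held still and upright, bore up, with its middle about 24 cm above the worktop and clear of the rack, and the job is handed in; the hand-in returned no verdict.

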